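Stand the handle sample board on its kickstand

TASK

The sample board of cabinet handles is parked face-in on the wooden rack. Fold its hinged leg all the way out by the red knob, then stand the board on the dark display mat, leaning back on the opened leg with its base and the leg's foot both on the mat and its handles facing square over the mat's yellow-striped edge, and let go. Set it down gently and leave the other goods on the counter where they are.

Things in the scene. Friction and masses are not known exactly. Their poses are not given: they have to be found in the camera images.
- board: Loose plywood sample board, 0.25-0.45 kg: panel 150 wide x 150 high x 18 mm thick, plus a neck at the top (44 wide, 18 thick, 50 mm tall; 200 mm high in all). Three 90 mm bar handles stand 27 mm out of its white face. Origin: middle of the bottom edge of its plain BACK surface. x: up the board to the neck; y: along its width; z: out of the back (leg side); face at z = -18 mm.
- board_base (a point): The board's origin again, mid bottom edge of its back. At the start the board leans face-in on the rack, its top 20 degrees past upright, away from the robot (board x 70 degrees above level), back to the robot. Standing on the fully open leg on a level surface its top leans back 26.3 degrees, to the leg's side, resting on this back bottom edge and the foot.
- neck (a point): Middle of the neck, 44 mm wide there, free to grasp across its width: 180 mm up the board, 20 mm below the neck's top, 30 mm above the panel's shoulders, mid-thickness (board frame 180, 0, -9 mm). Axes as the board's.
- leg (a joint): Kickstand leg: black flap 40 mm wide on the board's back, hinged about the board's y axis at board (125, 0, 4) mm, free end towards the bottom edge. Value in rad: 0 folded flat, 0.75 fully open at a firm stop that carries the board; starts at 0 to 0.1. Stiff hinge (about 0.05 N m): stays where it is put. Opening swings the free end out of the back and up.
- knob (a point): Centre of the red ball knob (20 mm diameter, 8 mm stem) on the leg, 85 mm from the hinge axis along the leg and 26 mm out from it. With the leg at angle q it is at board x = 125 - 85 cos q + 26 sin q, y = 0, z = 4 + 85 sin q + 26 cos q (mm). Axes at q = 0 as the board's.
- foot (a point): End of the leg, middle of its 56 mm wide rubber foot bar (8 mm diameter), 115 mm from the hinge axis.
- rack: Dark wood rack, fixed: base 120 x 170 x 10 mm, origin under its centre, x away from the robot at yaw 0. Two sloped rests (16 mm wide, y = +-62 mm, tops 130 mm high) carry the board's face. Two lips (22 mm wide, 11 mm above the base, y = +-62 mm) stand before the board's bottom edge, which sits at x = -30, z = 16 mm. The middle, before the leg, is open.
- mat: Dark display mat, fixed, 220 (x) x 220 (y) x 3 mm, with a yellow stripe along its +x edge, the customers' side. Origin: centre of its underside; top at z = 3 mm.
- mat_front (a point): Middle of the mat's yellow-striped edge, on its top: 110 mm along +x from the mat's centre.
- leg_tall: Loose bystander: steel cabinet leg standing upright, 62 mm square foot, 120 mm high; origin under its centre.
- leg_short: Loose bystander: aluminium cabinet leg standing upright, 62 mm square foot, 85 mm high; origin under its centre.
- tape_a: Loose bystander: orange tape measure 72 x 40 x 62 mm; origin under its centre.
- tape_b: Loose bystander: orange tape measure 72 x 40 x 62 mm; origin under its centre.
- screw_box: Loose bystander: blue carton of screws 90 x 60 x 50 mm; origin under its centre.
- butt_hinge: Loose bystander: brass butt hinge lying open, 70 x 100 x 10 mm; origin under its centre.
Things that resemble listed ones, but are neither listed nor needed, are in the scene too. What is shaped like the board but blue or pink is not meant.

How it is judged:
On the way:
1. the kickstand leg is folded out to its stop (joint above 0.65 rad) (value of joint leg above 0.65 rad), for 0.2 s.
At the end, for the whole second after the job is handed in: Leg open beyond 0.65 rad; board at rest on the mat, leaning back 20 to 32 degrees on the leg, middle of its base and foot both down on the mat (within 7 and 11 mm of its top), clear of the rack, face turned to the yellow-striped edge within 20 degrees (value of joint leg above 0.65 rad and angle between board's own x axis and vertical between 0.35 and 0.57 rad and angle between board's own z axis and vertical between 1.9 and 2.16 rad and contact force between board and mat above 1.2 N and contact force between board and rack below 0.1 N and x of board in the frame of mat between -0.112 and 0.105 m and x of foot in the frame of mat between -0.112 and 0.105 m and y of board in the frame of mat between -0.11 and 0.11 m and y of foot in the frame of mat between -0.11 and 0.11 m and z of board in the frame of mat below 0.01 m and z of foot in the frame of mat below 0.014 m and angle between the y axis of board and the y axis of mat, either way round below 0.35 rad and z of mat_front in the frame of board below 0 m and linear speed of board below 0.01 m/s and angular speed of board below 0.05 rad/s); the robot touches nothing.
It fails at once if another article on the counter is shifted by more than 30 mm (distance of any of leg_tall, leg_short, tape_a, tape_b, screw_box, butt_hinge from where it was at the start of the episode above 0.03 m).
It fails at once if the board is dropped or slammed on the mat (over 60 N) (contact force between board and mat above 60 N).
It also fails if it takes over 58 s, if anything falls off the work surface, if the arm or the gripper's body presses on something with over 40 N, if the wrist force passes 120 N, or if a joint passes its speed limit or range.

ROBOT

A 7-joint arm with a two-finger parallel gripper is mounted at the origin on the work surface. World frame = base frame: x ahead of the robot, y to its left, z up, the work surface at z = 0. Lengths are in m, angles in rad, forces in N, time in s.
With the tool pointing down it reaches from about 0.4 to 0.85 m from the base axis. Payload 6.9 kg.
Tool frame: the origin (TCP) lies midway between the tips of the shut fingers; the grasp point (between the pads) lies behind it (ctrl.pinch_z is the z of the grasp point in the tool frame, in m); z points along the fingers, y is the line along which they close (so a half turn about z gives the same grasp; the last joint's range is limited). The gripper opens to 85 mm and grips with 20 to 120 N. Pads are 22 mm wide; open, the fingers measure 114 mm over their backs; the gripper's body (76 mm by 85 mm) begins 54 mm behind the grasp point. The pads swing forward as they close: fully open they stand 13 mm farther back than shut.
Start: joints at [0.105, 0.507, -0.238, 1.5, 0.126, 1.149, -0.155], TCP at [0.625, -0, 0.231] pointing down, gripper open.
Joint ranges: [-3.08, 3.08], [-0.24, 2.05], [-1.43, 1.35], [0, 2.5], [-1.52, 4.66], [0.17, 1.96], [-2.89, 2.89]. Speed limits (rad/s): [2.39, 2.39, 3.14, 3.14, 3.14, 3.14, 3.14].

INTERFACE

Orientations are given as a unit quaternion [w, x, y, z].
In Python, from station import ctrl, get_state, vision, ticket, models gives the robot as it stands. Calls block until the motion is done:
- ctrl.movep(position, orientation): joint-space move of the TCP to a pose.
- ctrl.movel(position, frame=None, max_speed=0.15): straight line of the TCP; frame=None keeps the orientation; max_speed is the mean speed in m/s.
- ctrl.set_joints(angles): joint-space move.
- ctrl.ungrasp() and ctrl.close_gripper(force=None): open the fingers fully, or close them until they stop; force is the grip in N (None keeps the last).
- ctrl.pause(seconds).
- ctrl.ik(position, orientation): joint angles nearest the present ones, or None.
- get_state(): the state.
- vision.grab_frame(name): name is "scene" or "side" or "wrist"; returns (picture, depth): 400x640x3 uint8, blue, green, red; 400x640 float32, m along the optical axis (not along the pixel's ray), 0 where there is no reading.
- vision.camera_info(name): a dict with "mtx" (3x3 intrinsics, pixels), "dist_coeffs" ([k1, k2, p1, p2, k3] as OpenCV has them; the pictures are not rectified), "R" (3x3) and "t" (3): a world point X has camera coordinates R X + t; the wrist camera has in their place "hand_eye" (4x4, takes a point from camera to tool coordinates, whose origin is the TCP and whose axes are the flange's). Camera axes: x right, y down, z forward; pixel columns grow to the right and rows downward; lengths in m; the calibration is good to about 2 mm. A picture is of the moment at which its call begins: read the wrist's pose just before it. camera_info takes no time and is no camera call.
A pose or a line that the arm cannot do raises ctrl.Unreachable and nothing moves.
- ticket.close_job(): hands the job in; it is judged then, once.
Trained networks look in the newest picture that a camera, given by its name, has taken for a name from the list of things; names that differ only in an ending like _2 or _b are one class to them, and where a whole thing is asked for, a point or a joint stands for the part that bears it (a point fixed in the world has none). Each returns a list of dicts, best first, with "p" (0 to 1); they miss things now and then, are a little off and sometimes report something else, mostly with a low value. They report only what shows in the picture. A call takes as long as a camera call. They do not tell look-alikes from the thing itself.
- models.recognise(camera, target): "point" ([column, row] in pixels, amid what is visible of it).
- models.masks_of(camera, target): "mask" (400x640 bool, what is visible of it) and "point" ([column, row] in pixels, amid what is visible of it).
The state is a dict: "time": time; "qpos": joint angles; "qd": joint speeds; "tau": joint torques, N m; "tcp_pos": TCP position; "eef_rot": TCP orientation; "contact_force": force on the tool from outside, world axes, zero at the start; "wrist_torque": the same for the moment, N m; "width": finger opening in m; "gripper_force": force on a finger pad.
Only numpy, scipy, OpenCV 4.12 (cv2) and the standard library are available. Lean on these libraries where they do the work, as an engineer would, in place of code of your own. Each camera call takes 0.05 s, during which the arm holds its last target. There are 200 camera calls.

## Working session

There is one attempt and no reset: what is moved stays moved. The work goes in short steps, each a Python script; the robot and the scene stay as the last script left them, time stands still between calls to the robot, and variables do not carry over. Pictures are saved under pics/ and viewed, at most 10 in all, crops included, and the job is handed in when it is done.

```bash
ls; mkdir -p pics; python3 - <<'E'
from station import ctrl,get_state,vision,models
import cv2,numpy as np
for n in("scene","side"):
    p,d=vision.grab_frame(n); cv2.imwrite(f"pics/{n}0.png",p); np.save(f"pics/{n}0d.npy",d)
    for t in("board","knob","rack","mat","neck"):
        print(n,t,[(round(r["p"],2),np.round(r["point"]).tolist()) for r in models.recognise(n,t)][:4])
    ci=vision.camera_info(n); print((-np.array(ci["R"]).T@ci["t"]).round(2))
print(ctrl.pinch_z,get_state()["time"],get_state()["eef_rot"])
print(np.array(vision.camera_info("wrist")["hand_eye"]).round(3))
E
```

```text
pics
scene board [(0.91, [386.0, 145.0]), (0.6, [227.0, 156.0]), (0.58, [380.0, 202.0])]
scene knob [(0.79, [384.0, 145.0]), (0.67, [446.0, 211.0]), (0.55, [221.0, 156.0])]
scene rack [(0.69, [372.0, 221.0])]
scene mat [(0.62, [253.0, 230.0]), (0.39, [335.0, 273.0])]
scene neck [(0.85, [382.0, 144.0]), (0.75, [228.0, 155.0]), (0.7, [381.0, 202.0])]
[ 1.29 -0.19  1.45]
side board [(0.72, [407.0, 193.0]), (0.57, [340.0, 309.0]), (0.56, [274.0, 250.0])]
side knob [(0.89, [280.0, 253.0]), (0.67, [410.0, 186.0]), (0.59, [341.0, 302.0])]
side rack [(0.61, [278.0, 278.0])]
side mat [(0.87, [328.0, 194.0]), (0.27, [327.0, 148.0])]
side neck [(0.79, [409.0, 195.0]), (0.64, [344.0, 308.0]), (0.63, [273.0, 248.0]), (0.32, [329.0, 193.0])]
[0.1  1.13 1.16]
-0.0187 0.6 [-1.94091433e-06  7.07115009e-01  7.07098553e-01  9.48269476e-06]
[[-0.001 -0.949 -0.314  0.08 ]
 [ 1.    -0.001  0.001 -0.   ]
 [-0.001 -0.314  0.949 -0.143]
 [ 0.     0.     0.     1.   ]]
```

View pics/scene0.png

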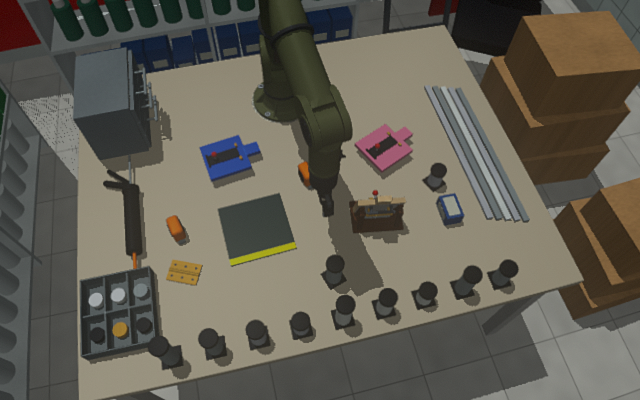

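View pics/side0.png

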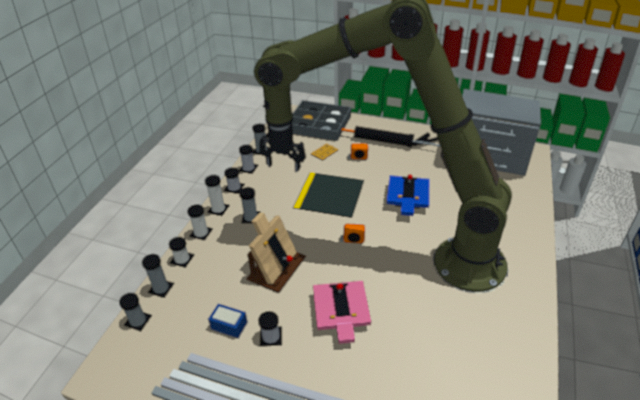

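Scene picture: three boards. The blue one is at (229,156), the pink one at (384,145), and the plain-wood one in the dark rack at (378,205). In the side picture they are at (408,193), (341,308) and (274,250). The wooden one on the rack is the one meant. The mat is at (257,228), with its yellow edge towards +x. I'll measure next and confirm in an enlarged crop.

```bash
cat > h.py <<'E'
from station import ctrl,get_state,vision,models,ticket
import cv2,numpy as np
from scipy.spatial.transform import Rotation as Ro
def q2R(q): return Ro.from_quat(np.r_[q[1:],q[0]]).as_matrix()
def R2q(R): q=Ro.from_matrix(R).as_quat(); return np.r_[q[3],q[:3]]
def cam(n,st=None):
    ci=vision.camera_info(n); K=np.array(ci["mtx"]); D=np.array(ci["dist_coeffs"])
    if n=="wrist":
        T=np.eye(4); T[:3,:3]=q2R(np.array(st["eef_rot"])); T[:3,3]=st["tcp_pos"]
        M=T@np.array(ci["hand_eye"]); return K,D,M[:3,:3],M[:3,3]
    R=np.array(ci["R"]); return K,D,R.T,-R.T@np.array(ci["t"])
def bp(n,uv,z,st=None):
    "pixels+depth -> world"
    K,D,R,t=cam(n,st); uv=np.asarray(uv,float).reshape(-1,1,2)
    c=cv2.undistortPoints(uv,K,D).reshape(-1,2); z=np.asarray(z).reshape(-1)
    return (np.c_[c,np.ones(len(c))]*z[:,None])@R.T+t
def ray(n,uv,st=None):
    K,D,R,t=cam(n,st); c=cv2.undistortPoints(np.array(uv,float).reshape(-1,1,2),K,D).reshape(-1,2)
    return t,np.c_[c,np.ones(len(c))]@R.T
def cloud(n,mask,d,st=None):
    v,u=np.nonzero(mask&(d>0)); return bp(n,np.c_[u,v],d[v,u],st)
E
cat > m1.py <<'E'
from h import *
for n in("scene","side"):
    p=cv2.imread(f"pics/{n}0.png"); d=np.load(f"pics/{n}0d.npy")
    hsv=cv2.cvtColor(p,cv2.COLOR_BGR2HSV)
    V,U=np.mgrid[:400,:640]; P=bp(n,np.c_[U.ravel(),V.ravel()],d.ravel()).reshape(400,640,3)
    for r in models.masks_of(n,"mat")[:1]:
        m=cv2.erode(r["mask"].astype(np.uint8),np.ones((3,3)))>0
        q=P[m&(d>0)]; q=q[q[:,2]<.02]
        rc=cv2.minAreaRect((q[:,:2]*1000).astype(np.float32)); print(n,"mat",r["point"],rc,np.median(q[:,2]))
    yl=(hsv[...,0]>24)&(hsv[...,0]<34)&(hsv[...,1]>180)&(hsv[...,2]>90)&(P[...,0]<.95)&(P[...,0]>.2)&(abs(P[...,1])<.6)&(abs(P[...,2])<.02)
    q=P[yl]; print("yellow",len(q),q.mean(0).round(3),cv2.minAreaRect((q[:,:2]*1000).astype(np.float32)))
    for t in("rack","board","knob","leg_tall","tape_a","screw_box","butt_hinge"):
        for r in models.masks_of(n,t)[:6]:
            q=P[r["mask"]&(d>0)]; 
            if len(q): print(n,t,round(r["p"],2),np.round(r["point"]),np.median(q,0).round(3),np.percentile(q[:,2],97).round(3))
p=cv2.imread("pics/side0.png")[180:320,220:380]; cv2.imwrite("pics/crop.png",cv2.resize(p,None,fx=4,fy=4,interpolation=2))
E
python3 m1.py
```

```text
scene mat [254.8, 227.3] ((540.5011596679688, -201.6210174560547), (221.5668182373047, 219.39215087890625), 5.2204084396362305) 0.003038572329459255
yellow 372 [ 0.636 -0.195  0.003] ((637.599365234375, -194.4842529296875), (24.631296157836914, 216.2044677734375), 3.403005361557007)
scene rack 0.65 [372. 220.] [0.624 0.184 0.012] 0.12
scene board 0.97 [228. 154.] [ 0.263 -0.251  0.045] 0.055
scene board 0.72 [387. 146.] [0.351 0.311 0.044] 0.055
scene board 0.56 [381. 207.] [0.619 0.192 0.128] 0.203
scene knob 0.66 [381. 146.] [0.352 0.296 0.051] 0.08
scene knob 0.55 [222. 152.] [ 0.261 -0.268  0.05 ] 0.08
scene leg_tall 0.7 [333. 272.] [0.78  0.002 0.089] 0.124
scene tape_a 0.75 [303. 170.] [ 0.397 -0.001  0.057] 0.067
scene tape_a 0.64 [176. 228.] [ 0.514 -0.453  0.057] 0.065
scene screw_box 0.97 [449. 209.] [0.643 0.441 0.048] 0.056
scene screw_box 0.41 [334. 270.] [0.78  0.003 0.088] 0.124
scene butt_hinge 0.85 [183. 270.] [ 0.644 -0.451  0.005] 0.012
scene butt_hinge 0.25 [255. 227.] [ 0.545 -0.202  0.003] 0.009
side mat [327.6, 196.1] ((539.7876586914062, -201.3509521484375), (
[... 412 characters left out ...]
0.213 0.105] 0.198
side board 0.59 [409. 193.] [ 0.25  -0.235  0.047] 0.058
side knob 0.9 [339. 301.] [0.346 0.297 0.054] 0.083
side knob 0.76 [408. 187.] [ 0.257 -0.263  0.054] 0.081
side knob 0.6 [280. 253.] [0.569 0.207 0.087] 0.136
side leg_tall 0.73 [331. 194.] [ 0.538 -0.194  0.005] 0.01
side leg_tall 0.65 [248. 205.] [0.758 0.023 0.079] 0.124
side tape_a 0.86 [350. 233.] [0.387 0.022 0.047] 0.066
side tape_a 0.59 [360. 150.] [ 0.495 -0.442  0.044] 0.067
side screw_box 0.71 [278. 253.] [0.57  0.206 0.086] 0.136
side screw_box 0.68 [225. 321.] [0.626 0.461 0.05 ] 0.055
side butt_hinge 0.64 [323. 149.] [ 0.642 -0.453  0.008] 0.014
side butt_hinge 0.6 [276. 250.] [0.569 0.207 0.083] 0.136
```

View pics/crop.png

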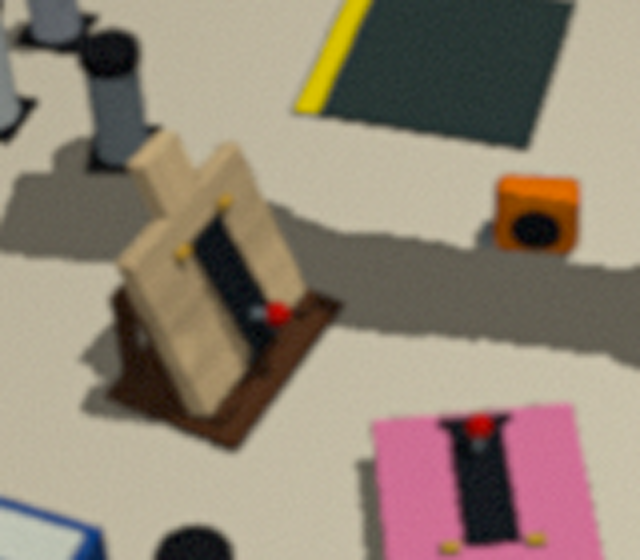

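The crop confirms it: a plain wood board with a black leg and red knob, standing in the dark rack, unlike the pink and blue ones that lie flat. Next I'll fit its plane and take a closer look with the wrist camera.

```bash
cat >> h.py <<'E'
def Rt(yaw,p,s=1):
    "tool pointing ahead(yaw) & down, p from vertical; s=1: tool y = +width"
    z=np.array([np.sin(p),0,-np.cos(p)]); y=np.array([0,s,0.]); x=np.cross(y,z)
    return Ro.from_euler('z',yaw).as_matrix()@np.c_[x,y,z]
def tcp(g,R): return np.asarray(g)-R[:,2]*ctrl.pinch_z   # TCP for a grasp point
E
cat > m2.py <<'E'
from h import *
p=cv2.imread("pics/side0.png"); d=np.load("pics/side0d.npy")
_=vision.grab_frame("side")
m=[r for r in models.masks_of("side","board") if abs(r["point"][0]-272)<15][0]["mask"]
q=cloud("side",cv2.erode(m.astype(np.uint8),np.ones((3,3)))>0,d)
rng=np.random.default_rng(0);best=0
for _ in range(500):
    a=q[rng.choice(len(q),3,False)];n=np.cross(a[1]-a[0],a[2]-a[0]);n/=np.linalg.norm(n)+1e-9
    i=abs((q-a[0])@n)<.004
    if i.sum()>best: best=i.sum();bi=i
c=q[bi].mean(0);n=np.linalg.svd(q[bi]-c)[2][2]; n*=-np.sign(n[0])
print(best,len(q),c.round(3),n.round(3),"yaw",np.arctan2(-n[1],-n[0]),"elev",np.degrees(np.arcsin(n[2])))
yaw=np.arctan2(-n[1],-n[0])
R=Rt(yaw,np.radians(32)); he=np.array(vision.camera_info("wrist")["hand_eye"])
look=R@he[:3,2]; T=np.array([.575,.21,.09]); C=T-.28*look
pos=C-R@he[:3,3]; print("tcp",pos.round(3),"cam",C.round(3),look.round(2))
ctrl.movep(pos,R2q(R)); ctrl.pause(.2)
st=get_state(); p,d=vision.grab_frame("wrist"); cv2.imwrite("pics/w1.png",p); np.savez("pics/w1.npz",d=d,pos=st["tcp_pos"],rot=st["eef_rot"])
for t in("knob","board","neck","leg","rack"): print(t,[(round(r["p"],2),np.round(r["point"],1)) for r in models.recognise("wrist",t)][:3])
print(st["time"],np.round(st["qpos"],2))
E
python3 m2.py
```

```text
1175 1685 [0.593 0.212 0.11 ] [-0.929  0.139  0.342] yaw -0.14838280585862837 elev 20.026387663102525
tcp [0.504 0.221 0.19 ] cam [0.362 0.242 0.269] [ 0.76 -0.11 -0.64]
knob [(0.73, array([214.2, 240. ])), (0.65, array([314.8, 188.2]))]
board [(0.63, array([315.1, 222.3]))]
neck [(0.79, array([316.1, 217. ])), (0.66, array([545.9, 160.2])), (0.4, array([379.6,   1. ]))]
leg []
rack [(0.91, array([319.1, 113.1]))]
2.725 [-0.54  0.3  -0.24  2.19  1.09  0.57 -0.26]
```

View pics/w1.png

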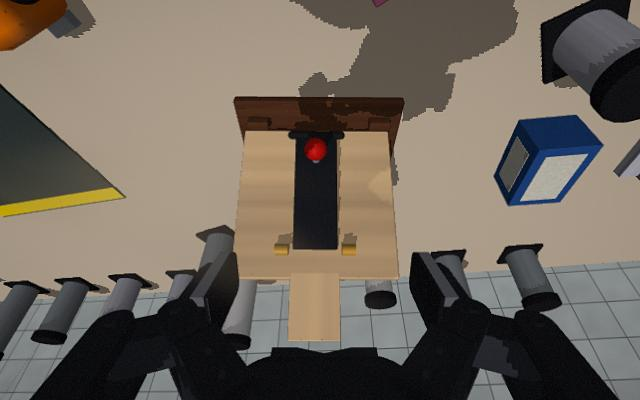

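```bash
cat > m3.py <<'E'
from h import *
p=cv2.imread("pics/w1.png"); z=np.load("pics/w1.npz"); d=z["d"]; st={"tcp_pos":z["pos"],"eef_rot":z["rot"]}
V,U=np.mgrid[:400,:640]; P=bp("wrist",np.c_[U.ravel(),V.ravel()],d.ravel(),st).reshape(400,640,3)
hsv=cv2.cvtColor(p,cv2.COLOR_BGR2HSV)
red=((hsv[...,0]<6)|(hsv[...,0]>174))&(hsv[...,1]>150)&(hsv[...,2]>60)
n_,lab,stt,ce=cv2.connectedComponentsWithStats(red.astype(np.uint8))
K,D,R,t=cam("wrist",st)
for i in range(1,n_):
    if stt[i,4]>60:
        q=P[(lab==i)&(d>0)]; c=q.mean(0); r=(c-t)/np.linalg.norm(c-t); print("red",stt[i],ce[i].round(1),c.round(4),"centre~",(c+r*.0067).round(4))
wood=(hsv[...,0]>8)&(hsv[...,0]<22)&(hsv[...,1]>60)&(hsv[...,1]<170)&(hsv[...,2]>90)&(P[...,2]>.012)&(P[...,2]<.22)&(d>0)&(abs(P[...,0]-.6)<.12)&(abs(P[...,1]-.21)<.13)
q=P[wood]; n=np.array([-.929,.139,.342]); 
for _ in range(5):
    s=q@n; s0=np.median(s); i=abs(s-s0)<.005; c=q[i].mean(0); n=np.linalg.svd(q[i]-c,full_matrices=False)[2][2]; n*=-np.sign(n[0])
q=q[i]; yaw=np.arctan2(-n[1],-n[0]); Y=np.array([-np.sin(yaw),np.cos(yaw),0]); X=np.cross(Y,n)
a,b=(q-c)@X,(q-c)@Y
print(i.sum(),"n",n.round(3),"yaw",yaw,"elev",np.degrees(np.arcsin(n[2])),"X",X.round(3))
print("x pct",np.percentile(a,[.5,99.5]),"y pct",np.percentile(b,[.5,99.5]))
for h in np.arange(-.1,.13,.02):
    k=abs(a-h)<.008
    if k.sum()>20: print(round(h,2),np.percentile(b[k],[1,99]).round(4),(c+X*h)[2].round(3))
ym=np.percentile(b[a<.03],[.5,99.5]).mean()
base=c+Y*ym; base=base+X*((.016-base[2])/X[2]); print("base",base.round(4),"xmax along board",(q-base)@X.__array__() .max() if 0 else np.percentile((q-base)@X,99.7))
for f in("red",): print("knob q=0 pred",(base+.04*X+.030*n).round(4))
E
python3 m3.py
```

```text
red [304 138  23  22 395] [314.9 148.9] [0.5318 0.2072 0.075 ] centre~ [0.5362 0.2064 0.07  ]
20523 n [-0.927  0.151  0.344] yaw -0.16112822852318973 elev 20.147234222748864 X [ 0.34  -0.055  0.939]
x pct [-0.09716779  0.09835875] y pct [-0.07430396  0.07345256]
-0.1 [-0.074   0.0728] 0.017
-0.08 [-0.0739  0.0729] 0.035
-0.06 [-0.0737  0.073 ] 0.054
-0.04 [-0.0738  0.073 ] 0.073
-0.02 [-0.0739  0.0729] 0.092
0.0 [-0.0739  0.073 ] 0.111
0.02 [-0.0738  0.0732] 0.129
0.04 [-0.0676  0.0726] 0.148
0.06 [-0.0215  0.0211] 0.167
0.08 [-0.0216  0.0208] 0.186
0.1 [-0.0216  0.0215] 0.204
base [0.5564 0.203  0.016 ] xmax along board 0.19930523176225243
knob q=0 pred [0.5422 0.2053 0.0639]
```

The wrist picture (upside down) shows the wooden board on the rack, the red knob at (315,149) and the neck at (315,305). The fitted sizes agree with those given: width 148 mm, height 199 mm, neck 43 mm, lean 20.1°. The knob fit gives q≈0.09. Now I'll grip the knob and swing the leg out.

```bash
cat > a1.py <<'E'
from h import *
yaw=-.161; n=np.array([-.927,.151,.344]); X=np.array([.34,-.055,.939]); base=np.array([.5564,.203,.016])
kn=np.array([.5362,.2064,.070])
def K(q): return base+X*(.125-.085*np.cos(q)+.026*np.sin(q))+n*(.004+.085*np.sin(q)+.026*np.cos(q))
off=kn-K(.09); print("off",off.round(4))
qs=np.linspace(.09,.77,9); ps=np.radians(np.linspace(52,20,9))
def pose(k,p,back=.003):
    R=Rt(yaw,p); return tcp(k-R[:,2]*back,R),R2q(R)
W=[pose(K(q)+off,p) for q,p in zip(qs,ps)]
print([ctrl.ik(*w) is not None for w in W])
pre=pose(kn,ps[0],.09); print(np.round(ctrl.ik(*pre),2),np.round(ctrl.ik(*W[0]),2),np.round(ctrl.ik(*W[-1]),2))
ctrl.ungrasp(); ctrl.movep(*pre); ctrl.movel(W[0][0],W[0][1],.08)
f0=np.array(get_state()["contact_force"]); print("f pre",f0.round(2))
ctrl.close_gripper(20); s=get_state(); print("w",s["width"],s["gripper_force"],np.round(s["contact_force"],2))
if s["width"]<.012 or s["width"]>.03: raise SystemExit("no knob")
for q,w in zip(qs[1:],W[1:]):
    ctrl.movel(w[0],w[1],.05); s=get_state(); f=np.array(s["contact_force"]); print(round(q,2),round(s["width"],4),f.round(2),round(s["time"],1))
    if np.linalg.norm(f-f0)>12: break
E
python3 a1.py
```

```text
off [0.0001 0.0001 0.001 ]
[True, True, True, True, True, True, True, True, True]Traceback (most recent call last):
  File "a1.py", line 11, in <module>
    pre=pose(kn,ps[0],.09); print(np.round(ctrl.ik(*pre),2),np.round(ctrl.ik(*W[0]),2),np.round(ctrl.ik(*W[-1]),2))
                                  ~~~~~~~~^^^^^^^^^^^^^^^^^
    return _wrapfunc(a, 'round', decimals=decimals, out=out)
    return _wrapit(obj, method, *args, **kwds)
    result = getattr(arr, method)(*args, **kwds)
TypeError: unsupported operand type(s) for *: 'NoneType' and 'float'
```

```bash
cat > t.py <<'E'
exec(open("a1.py").read().split("pre=pose")[0])
for s in(1,-1):
  for p in(25,35,45,52):
    R=Rt(yaw,np.radians(p),s)
    print(s,p,[(b,u,ctrl.ik(tcp(kn-R[:,2]*b+[0,0,u],R),R2q(R)) is not None) for b,u in((.003,0),(.05,0),(.07,0),(.09,0),(.05,.05),(.02,.1))])
E
python3 t.py
```

```text
off [0.0001 0.0001 0.001 ]
[True, True, True, True, True, True, True, True, True]
1 25 [(0.003, 0, True), (0.05, 0, True), (0.07, 0, True), (0.09, 0, True), (0.05, 0.05, True), (0.02, 0.1, True)]
1 35 [(0.003, 0, True), (0.05, 0, True), (0.07, 0, True), (0.09, 0, True), (0.05, 0.05, True), (0.02, 0.1, True)]
1 45 [(0.003, 0, True), (0.05, 0, True), (0.07, 0, True), (0.09, 0, True), (0.05, 0.05, True), (0.02, 0.1, True)]
1 52 [(0.003, 0, True), (0.05, 0, False), (0.07, 0, False), (0.09, 0, False), (0.05, 0.05, True), (0.02, 0.1, True)]
-1 25 [(0.003, 0, True), (0.05, 0, True), (0.07, 0, True), (0.09, 0, True), (0.05, 0.05, True), (0.02, 0.1, True)]
-1 35 [(0.003, 0, True), (0.05, 0, True), (0.07, 0, True), (0.09, 0, True), (0.05, 0.05, True), (0.02, 0.1, True)]
-1 45 [(0.003, 0, True), (0.05, 0, True), (0.07, 0, True), (0.09, 0, True), (0.05, 0.05, True), (0.02, 0.1, True)]
-1 52 [(0.003, 0, True), (0.05, 0, False), (0.07, 0, False), (0.09, 0, False), (0.05, 0.05, True), (0.02, 0.1, True)]
```

p=45°→12° works.

```bash
sed -i 's/linspace(52,20,9)/linspace(44,14,9)/' a1.py; python3 a1.py
```

```text
off [0.0001 0.0001 0.001 ]
[True, True, True, True, True, True, True, True, True]
[-0.83  0.49 -0.07  2.45  1.87  0.72 -1.27] [-0.72  0.67 -0.04  2.4   2.15  0.74 -1.46] [-0.3   0.47 -0.34  2.05  0.63  0.55  0.3 ]
f pre [-0.47 -0.15  1.27]
w 0.018188041459408943 19.477856755256653 [ 0.81  0.36 -0.18]
0.18 0.0184 [-1.23  1.05 -1.79] 6.4
0.26 0.0181 [-0.01  0.14 -1.44] 6.7
0.34 0.0181 [-1.18  0.1  -0.29] 7.0
0.43 0.0181 [ 0.1   1.11 -0.18] 7.4
0.52 0.0181 [-0.19  0.12 -1.06] 7.9
0.6 0.0181 [ 0.7   0.55 -0.06] 8.3
0.68 0.0183 [ 0.14  0.32 -0.69] 8.6
0.77 0.0183 [ 0.36  0.27 -0.49] 8.9
```

```bash
cat > a2.py <<'E'
from h import *
ctrl.ungrasp(); s=get_state(); R=q2R(np.array(s["eef_rot"]))
ctrl.movel(np.array(s["tcp_pos"])-R[:,2]*.05+np.array([-.03,0,.02]),None,.15)
yaw=-.16; R=Rt(yaw,np.radians(32)); he=np.array(vision.camera_info("wrist")["hand_eye"])
T=np.array([.575,.21,.11]); pos=T-.30*(R@he[:3,2])-R@he[:3,3]
ctrl.movep(pos,R2q(R)); ctrl.pause(.2)
st=get_state(); p,d=vision.grab_frame("wrist"); cv2.imwrite("pics/w1.png",p); cv2.imwrite("pics/w2.png",p); np.savez("pics/w1.npz",d=d,pos=st["tcp_pos"],rot=st["eef_rot"])
p,d=vision.grab_frame("side"); cv2.imwrite("pics/side2.png",cv2.resize(p[180:320,220:380],None,fx=4,fy=4,interpolation=2))
print(st["time"])
E
python3 a2.py; python3 m3.py
```

```text
11.0083
red [300 143  24  24 476] [311.5 154.5] [0.5041 0.2108 0.1266] centre~ [0.5085 0.2098 0.1217]
15911 n [-0.92   0.15   0.362] yaw -0.16128847826467832 elev 21.232634851709285 X [ 0.357 -0.058  0.932]
x pct [-0.09684107  0.09782521] y pct [-0.07467075  0.07339022]
-0.1 [-0.0742  0.0731] 0.017
-0.08 [-0.0742  0.0729] 0.036
-0.06 [-0.0742  0.073 ] 0.054
-0.04 [-0.0742  0.0728] 0.073
-0.02 [-0.0742  0.073 ] 0.092
0.0 [-0.0743  0.0728] 0.11
0.02 [-0.0742  0.073 ] 0.129
0.04 [-0.0736  0.0723] 0.148
0.06 [-0.0219  0.0212] 0.166
0.08 [-0.022   0.0209] 0.185
0.1 [-0.0217  0.0207] 0.204
base [0.5538 0.2023 0.016 ] xmax along board 0.19905960543339965
knob q=0 pred [0.5405 0.2044 0.0641]
```

View pics/side2.png

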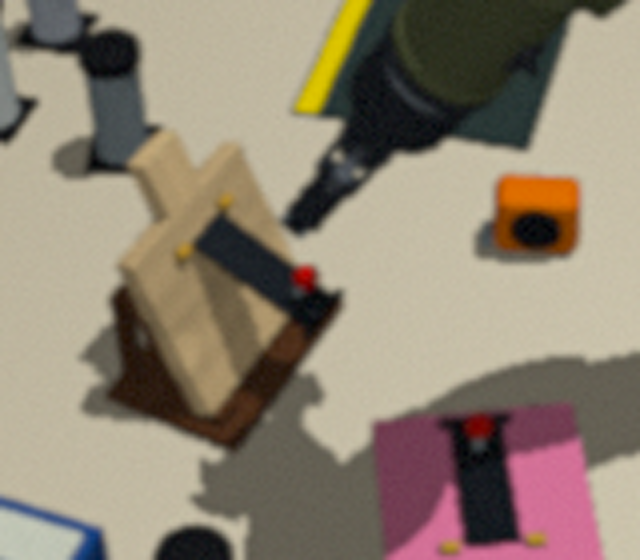

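The side picture shows the leg swung well out, with the knob at crop pixel (305,278). The knob fit gives q≈0.76, and the board is still seated. Next: grasp the neck, lift straight up, and check reach first.

```bash
cat >> h.py <<'E'
base0=np.array([.5538,.2023,.016]); X0=np.array([.357,-.058,.932]); n0=np.array([-.92,.15,.362])
Rb0=Ro.from_matrix(np.c_[X0,np.cross(n0,X0),n0]).as_matrix()
ym=.072; cm=np.array([.540,-.2015,.003])
def Rbf(lean=np.radians(26.3)):
    c,s=np.cos(lean),np.sin(lean); return Ro.from_euler('z',ym).as_matrix()@np.array([[-s,0,-c],[0,1,0],[c,0,-s]])
bf=cm+Ro.from_euler('z',ym).apply([.06,0,0])
neckl=np.array([.18,0,-.009])
def toolfor(Rb,b,Rtb):  # tool pose holding the board at (Rb,b); Rtb: board rotation in tool
    R=Rb@Rtb.T; return tcp(b+Rb@neckl,R),R2q(R)
E
cat > a3.py <<'E'
from h import *
import sys
neck=base0+Rb0@neckl; print("neck",neck.round(4),"final base",bf.round(3))
for s in(1,-1):
  for pd in(10,0,-10,-20):
    R=Rt(-.161,np.radians(pd),s); Rtb=R.T@Rb0
    c=[ctrl.ik(tcp(neck+[0,0,u],R),R2q(R)) is not None for u in(0,.12,.15)]+[ctrl.ik(*toolfor(Rbf(),bf+np.array([0,0,u]),Rtb)) is not None for u in(-.005,.06,.12,.15)]
    print(s,pd,c)
if len(sys.argv)>1:
    s=1;pd=float(sys.argv[1]); R=Rt(-.161,np.radians(pd),s); q=R2q(R)
    ctrl.movep(tcp(neck-R[:,2]*.09,R),q); ctrl.movel(tcp(neck,R),q,.1); print(np.round(get_state()["contact_force"],2))
    ctrl.close_gripper(90); st=get_state(); print("w",st["width"],st["gripper_force"],np.round(st["contact_force"],2))
    if .035<st["width"]<.05:
        ctrl.movel(tcp(neck+[0,0,.05],R),q,.06); ctrl.movel(tcp(neck+[-.0,0,.14],R),q,.12); st=get_state(); print("w",st["width"],np.round(st["contact_force"],2),st["time"])
E
python3 a3.py
```

```text
neck [0.6264 0.1905 0.1805] final base [ 0.6   -0.197  0.003]
1 10 [True, True, True, False, True, True, True]
1 0 [True, True, True, True, True, False, True]
1 -10 [True, True, True, True, True, True, True]
1 -20 [True, True, True, True, True, True, True]
-1 10 [True, True, True, False, True, True, True]
-1 0 [True, True, True, True, True, False, True]
-1 -10 [True, True, True, True, True, True, True]
-1 -20 [True, True, True, True, True, True, True]
```

```bash
python3 a3.py -10 | tail -4
```

```text
-1 -20 [True, True, True, True, True, True, True]
[-0.59 -0.13 -0.17]
w 0.0427909093194751 90.88222861289978 [0.74 0.11 2.7 ]
w 0.04315316959712176 [-0.49  0.39 -3.22] 15.5583
```

```bash
cat > a4.py <<'E'
from h import *
from scipy.spatial.transform import Slerp
Rtb=Rt(-.161,np.radians(-10)).T@Rb0
A=(Rb0,base0+[0,0,.14]); B=(Rbf(),bf+np.array([0,0,.11]))
sl=Slerp([0,1],Ro.from_matrix([A[0],B[0]]))
W=[]
for u in np.linspace(.25,1,4):
    na=A[1]+A[0]@neckl; nb=B[1]+B[0]@neckl; Rb=sl(u).as_matrix(); nk=na+(nb-na)*u
    W.append(toolfor(Rb,nk-Rb@neckl,Rtb))
print([ctrl.ik(*w) is not None for w in W])
for w in W:
    try: ctrl.movel(w[0],w[1],.15)
    except ctrl.Unreachable: print("line refused -> movep"); ctrl.movep(*w)
ctrl.pause(.3)
st=get_state(); print(st["time"],st["width"],np.round(st["contact_force"],2),np.round(st["tcp_pos"],3))
p,d=vision.grab_frame("wrist"); cv2.imwrite("pics/w4.png",p); np.savez("pics/w4.npz",d=d,pos=st["tcp_pos"],rot=st["eef_rot"])
p,d=vision.grab_frame("side"); cv2.imwrite("pics/side4.png",p)
E
python3 a4.py; python3 -c "
import cv2;a=cv2.imread('pics/w4.png');b=cv2.imread('pics/side4.png');cv2.imwrite('pics/both4.png',cv2.resize(cv2.hconcat([a,b]),(800,250)))"
```

```text
[True, True, True, True]
19.2833 0.042992700195079156 [-0.42  0.32 -3.71] [ 0.54  -0.201  0.264]
```

View pics/both4.png

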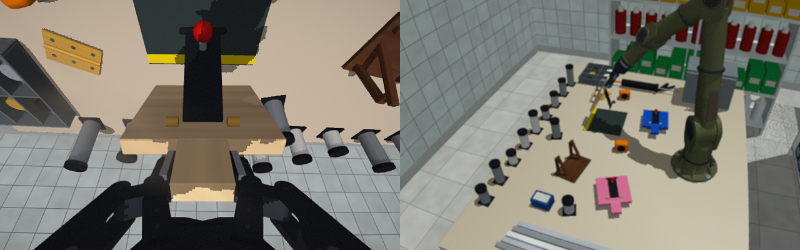

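The wrist view shows the board in the gripper with its leg still open (knob at about (203,32) of the left half). The side view shows the rack empty. Next I'll measure the board's lean in the hand.

```bash
cat > m5.py <<'E'
from h import *
import sys
f=sys.argv[1]
p=cv2.imread(f"pics/{f}.png"); z=np.load(f"pics/{f}.npz"); d=z["d"]; st={"tcp_pos":z["pos"],"eef_rot":z["rot"]}
V,U=np.mgrid[:400,:640]; P=bp("wrist",np.c_[U.ravel(),V.ravel()],d.ravel(),st).reshape(400,640,3)
R=q2R(z["rot"]); T=(P-z["pos"])@R
hsv=cv2.cvtColor(p,cv2.COLOR_BGR2HSV)
wood=(hsv[...,0]>8)&(hsv[...,0]<22)&(hsv[...,1]>50)&(d>0)&(abs(T[...,1])<.09)&(abs(T[...,0])<.15)&(T[...,2]<.2)
q=P[wood]; best=0; rng=np.random.default_rng(0)
for _ in range(600):
    a=q[rng.choice(len(q),3,False)];n=np.cross(a[1]-a[0],a[2]-a[0]);n/=np.linalg.norm(n)+1e-12
    i=abs((q-a[0])@n)<.003
    if i.sum()>best: best=i.sum();bi=i
c=q[bi].mean(0); n=np.linalg.svd(q[bi]-c,full_matrices=False)[2][2]; n*=-np.sign(n[0])
print(len(q),best,"n",n.round(3),"lean",np.degrees(np.arcsin(-n[2])).round(1),"yaw",np.arctan2(-n[1],-n[0]).round(3))
Y=np.cross([0,0,1.],-n); Y/=np.linalg.norm(Y); X=np.cross(Y,n); a,b=(q[bi]-c)@X,(q[bi]-c)@Y
lo,hi=np.percentile(a,[.3,99.7]); ymid=np.percentile(b[a<lo+.1],[.5,99.5]); print("extent",hi-lo,"width",ymid)
top=c+X*hi+Y*ymid.mean(); base=top-.2*X; print("base(from top)",base.round(4),"from bottom",(c+X*lo+Y*ymid.mean()).round(4))
red=((hsv[...,0]<6)|(hsv[...,0]>174))&(hsv[...,1]>150)&(hsv[...,2]>60)&(d>0)&(abs(T[...,1])<.03)
k=np.median(P[red],0); r=k-cam("wrist",st)[3]; k=k+r/np.linalg.norm(r)*.007; print("knob board xz",((k-base)@X).round(4),((k-base)@n).round(4))
E
python3 m5.py w4; python3 -c "
from h import *
print('expected base',bf+np.array([0,0,.11]),'yaw',ym)"
```

```text
28032 22450 n [-0.896 -0.068 -0.438] lean 26.0 yaw 0.075
extent 0.1953508366860262 width [-0.07386109  0.0737833 ]
base(from top) [ 0.5995 -0.1967  0.1144] from bottom [ 0.5975 -0.1969  0.1186]
knob board xz 0.0802 0.0816
expected base [ 0.59984455 -0.19718373  0.113     ] yaw 0.072
```

The board sits as planned: lean 26.0°, yaw 0.075, base within 2 mm, leg q≈0.75. Lowering gently, watching the force.

```bash
cat > a6.py <<'E'
from h import *
Rtb=Rt(-.161,np.radians(-10)).T@Rb0
def at(h): return toolfor(Rbf(),bf+np.array([0,0,h]),Rtb)
w=at(.05); ctrl.movel(*w,.1); w=at(.012); ctrl.movel(*w,.06); ctrl.pause(.2)
f0=get_state()["contact_force"][2]; print("f0",f0); h=.012
while h>-.006:
    h-=.0015; ctrl.movel(*at(h),.015); f=np.mean([(ctrl.pause(.03),get_state()["contact_force"][2])[1] for _ in range(4)])
    print(round(h,4),round(f-f0,2))
    if f-f0>3.0: break
st=get_state(); print(st["time"],st["width"])
p,d=vision.grab_frame("side"); cv2.imwrite("pics/side6.png",p[100:260,240:440])
p,d=vision.grab_frame("wrist"); cv2.imwrite("pics/w6.png",p); np.savez("pics/w6.npz",d=d,pos=st["tcp_pos"],rot=st["eef_rot"])
E
python3 a6.py; python3 m5.py w6
```

```text
Traceback (most recent call last):
  File "a6.py", line 4, in <module>
    w=at(.05); ctrl.movel(*w,.1); w=at(.012); ctrl.movel(*w,.06); ctrl.pause(.2)
               ~~~~~~~~~~^^^^^^^
station.Unreachable: the arm cannot follow that straight line within its joint ranges
[ WARN:0@0.009] global loadsave.cpp:275 findDecoder imread_('pics/w6.png'): can't open/read file: check file path/integrity
Traceback (most recent call last):
  File "m5.py", line 4, in <module>
    p=cv2.imread(f"pics/{f}.png"); z=np.load(f"pics/{f}.npz"); d=z["d"]; st={"tcp_pos":z["pos"],"eef_rot":z["rot"]}
                                     ~~~~~~~^^^^^^^^^^^^^^^^^
FileNotFoundError: [Errno 2] No such file or directory: 'pics/w6.npz'
```

```bash
cat > t2.py <<'E'
from h import *
Rtb=Rt(-.161,np.radians(-10)).T@Rb0
print(np.round(get_state()["qpos"],2))
for dx in(0,.015,.03):
  for h in(.11,.08,.05,.012,-.003):
    b=bf+Ro.from_euler('z',ym).apply([dx,0,h]); r=ctrl.ik(*toolfor(Rbf(),b,Rtb)); print(dx,h,None if r is None else np.round(r,2))
E
python3 t2.py
```

```text
[ 1.13  0.24 -0.74  2.13 -0.54  0.29  2.57]
0 0.11 [ 1.14  0.24 -0.74  2.13 -0.54  0.29  2.57]
0 0.08 [ 1.13  0.3  -0.77  2.18 -0.56  0.2   2.61]
0 0.05 [ 1.38  0.51 -1.23  2.22  1.19  0.24  0.89]
0 0.012 [ 1.34  0.6  -1.22  2.27  1.65  0.3   0.46]
0 -0.003 [ 1.32  0.64 -1.22  2.29  1.78  0.33  0.35]
0.015 0.11 [ 1.07  0.25 -0.7   2.11 -0.5   0.29  2.52]
0.015 0.08 [ 1.07  0.31 -0.72  2.15 -0.52  0.2   2.56]
0.015 0.05 [ 1.35  0.53 -1.23  2.19  1.22  0.27  0.86]
0.015 0.012 [ 1.31  0.62 -1.22  2.24  1.62  0.32  0.48]
0.015 -0.003 [ 1.3   0.66 -1.22  2.26  1.74  0.36  0.38]
0.03 0.11 [ 1.01  0.27 -0.66  2.08 -0.47  0.29  2.48]
0.03 0.08 [ 1.01  0.32 -0.68  2.13 -0.49  0.2   2.51]
0.03 0.05 [ 1.32  0.55 -1.23  2.17  1.23  0.3   0.84]
0.03 0.012 [ 1.28  0.64 -1.22  2.21  1.6   0.35  0.51]
0.03 -0.003 [ 1.27  0.68 -1.22  2.23  1.71  0.38  0.41]
```

```bash
sed -i 's/apply(\[.06,0,0\])/apply([.07,0,0])/' h.py; sed -i 's/^w=at(.05); ctrl.movel(\*w,.1);/ctrl.movep(*at(.05)); ctrl.pause(.2); print(np.round(get_state()["qpos"],2),get_state()["width"]);/' a6.py; python3 a6.py; python3 m5.py w6
```

```text
[ 1.36  0.52 -1.23  2.2   1.21  0.26  0.87] 0.04280458190503041
f0 -3.835070466125611
0.0105 0.68
0.009 0.53
0.0075 1.22
0.006 0.19
0.0045 1.11
0.003 0.92
0.0015 0.69
0.0 1.25
-0.0015 19.91
25.5583 0.04291409354043185
27863 22692 n [-0.897 -0.065 -0.438] lean 25.9 yaw 0.073
extent 0.1995794066960388 width [-0.07378722  0.07330024]
base(from top) [ 0.6094 -0.1967  0.004 ] from bottom [ 0.6093 -0.1967  0.0044]
knob board xz 0.0803 0.0816
```

```bash
cat > a7.py <<'E'
from h import *
s=get_state(); p0=np.array(s["tcp_pos"]); ctrl.movel(p0+[0,0,.0008],None,.01); ctrl.pause(.1); print(np.round(get_state()["contact_force"],2))
ctrl.ungrasp(); ctrl.pause(.3); R=q2R(np.array(get_state()["eef_rot"])); p0=np.array(get_state()["tcp_pos"])
for v in (-R[:,2]*.08, -R[:,2]*.06, Rbf()[:,0]*.07, np.array([0,0,.07]), np.array([.03,0,.07])):
    try: ctrl.movel(p0+v,None,.08); print("out",v.round(3)); break
    except ctrl.Unreachable: pass
ctrl.pause(.3); st=get_state(); print(st["time"],np.round(st["contact_force"],2),np.round(st["tcp_pos"],3),np.round(st["qpos"],2))
p,d=vision.grab_frame("wrist"); cv2.imwrite("pics/w7.png",p); np.savez("pics/w7.npz",d=d,pos=st["tcp_pos"],rot=st["eef_rot"])
p,d=vision.grab_frame("side"); cv2.imwrite("pics/side7.png",cv2.resize(p[90:250,230:430],None,fx=3,fy=3))
E
python3 a7.py; python3 m5.py w7
```

```text
[-0.14 -0.3  -2.99]
out [-0.049 -0.004  0.063]
28.3833 [-0.44  0.25 -1.35] [ 0.502 -0.204  0.218] [ 1.56  0.51 -1.4   2.26  1.1   0.28  1.  ]
11601 8632 n [-0.897 -0.067 -0.437] lean 25.9 yaw 0.074
extent 0.1632636940980441 width [-0.07378048  0.07334439]
base(from top) [ 0.6088 -0.1965  0.0043] from bottom [ 0.5928 -0.1977  0.0374]
knob board xz 0.0798 0.0816
```

View pics/side7.png

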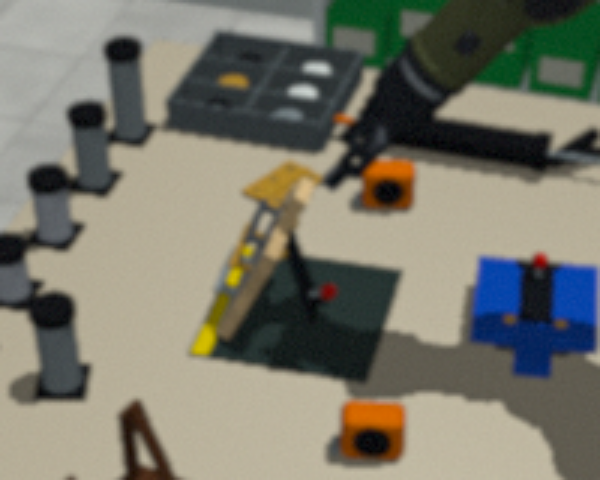

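The picture shows the board standing free on the mat, leaning on its open leg, with its handles facing the yellow stripe at (205,340). Wrist measurements give lean 25.9° and yaw 0.074, with the base at mat x≈0.07. The gripper is clear and the other goods in view look undisturbed, so I'm handing in.

```bash
python3 -c "
from h import *
print(ticket.close_job(), get_state()['time'])"
```

```text
the job is handed in; nothing more can be done
the job is handed in; nothing more can be done
```

The job is handed in (no verdict was shown): the board stands on the mat on its fully open leg, leaning back 25.9° with its handles square to the yellow edge, and the gripper is clear of it.

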